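# Line up a goods shed with the station platform by straightedge

### The job

On the model railway, lay the ribbed steel straightedge flat on the baseboard and flush against the platform's track-side edge, with about half its length along the platform and half sticking out past the platform's square end. Then stand the loose goods shed beyond that end, about 25 mm from it, with its door wall (the side with the two skylights) flush against the sticking-out half, so that shed and platform stand in one line. Leave the straightedge flush against both, and leave the wagon, the water tower, the silo and the coal bunker where they stand.

Things in the scene. Friction and masses are not known exactly. Their poses are not given: they have to be found in the camera images.
- platform: Fixed pale model platform 60 (x) x 140 (y) x 15 mm high, 50 mm ramp past its +y end, shelter on top (x 20-61, y 44-126 mm) 52 mm above the board. Origin: board-level corner of track-side edge (upright face x=0, facing -x, roughly to the robot) and square end (face y=0); platform fills x 0-60, y 0-140 mm. The shed belongs at x 0-60 mm, negative y. Track at x=-115 mm is flat, seen only.
- straightedge: Loose steel straightedge: flat bar 40 mm wide (x), 200 mm long (y), 6 mm thick, with an upright grip rib along the middle of its top, 10 mm thick (x), 120 mm long (y), its top 40 mm above the underside. Symmetric: either long edge may go to the platform. About 0.8 kg. Origin: centre of its underside, z up.
- shed: Loose plank model shed, walls 60 (x) x 90 (y) mm, 50 mm high; gable roof, ridge along y 75 mm up, 5 mm eaves; on the ridge an upright ventilator to grip, 14 mm thick (x), 60 mm long (y), top 100 mm above the base. Door wall is its -x wall (dark door, two black skylights above it), at first roughly facing the robot. About 0.25 kg. Origin: centre of its underside, z up.
- shed_front (a point): Middle of the lower edge of the shed's door wall (30 mm to -x of the shed's origin); axes as the shed.
- boxcar: Bystander: loose dull red goods wagon, 34 mm (x) by 114 mm (y), 51 mm high, standing along the dummy track. Origin: centre of its underside.
- water_tower: Bystander: loose model water tower, round, 58 mm across, 149 mm high, wooden tank on four legs. Origin: centre of its underside.
- silo: Bystander: loose upright metal silo, 60 mm across (its ladder stands out 3 mm more), 130 mm high. Origin: centre of its underside.
- coal_bunker: Bystander: loose small plank coal bunker filled with black lumps, 40 mm (x) by 50 mm (y), 32 mm high. Origin: centre of its underside.

How it is judged:
By the outcome, as a careful person would: the job done as asked, in the order asked, and still so for the second after the job is handed in, with the robot touching nothing.
It also fails if it takes over 64 s, if anything falls off the work surface, if the arm or the gripper's body presses on something with over 40 N, if the wrist force passes 120 N, or if a joint passes its speed limit or range.

### The arm

A 7-joint arm with a two-finger parallel gripper is mounted at the origin on the work surface. World frame = base frame: x ahead of the robot, y to its left, z up, the work surface at z = 0. Lengths are in m, angles in rad, forces in N, time in s.
With the tool pointing down it reaches from about 0.375 to 0.925 m from the base axis. Payload 3.1 kg.
Tool frame: the origin (TCP) lies between the finger pads; the fingertips stand 19 mm ahead of it and the grasp point (between the pads) is the TCP; z points along the fingers, y is the direction in which the jaws open and shut (so a half turn about z gives the same grasp; the last joint's range is limited). The gripper opens to 85 mm and grips with 20 to 120 N. Pads are 22 mm wide; open, the fingers measure 114 mm over their backs; the gripper's body (76 mm by 85 mm) begins 54 mm behind the grasp point. The pads swing forward as they close: fully open they stand 13 mm farther back than shut.
Start: joints at [-1.206, 0.383, 0.044, 1.598, -0.018, 1.161, -0.05], TCP at [0.29, 0.582, 0.25] pointing down, gripper open.
Joint ranges: [-2.61, 2.61], [-0.41, 2.15], [-1.48, 1.57], [0, 2.5], [-1.57, 4.71], [0.05, 1.97], [-2.85, 2.85]. Speed limits (rad/s): [2.79, 2.79, 3.14, 3.14, 3.14, 3.14, 3.14].

### API

Orientations are given as a unit quaternion [x, y, z, w].
In Python, from bench import move_ptp, movel, move_j, move_gripper, pause, inverse_kinematics, read_camera, camera_params, MotionError, sign_off, look_for, tip_of, read_time_s, read_qpos, read_joint_vel, read_effort, read_eef_pos, read_tcp_rot, read_ft_force, read_ft_torque, read_finger_gap gives the robot as it stands. Calls block until the motion is done:
- move_ptp(position, orientation): joint-space move of the TCP to a pose.
- movel(position, orientation=None, speed=0.15): straight line of the TCP; orientation=None keeps the orientation; speed is the mean speed in m/s.
- move_j(angles): joint-space move.
- move_gripper(opening, effort=None): finger opening in m; effort is the grip in N (None keeps the last); returns when the fingers have stopped.
- pause(seconds).
- inverse_kinematics(position, orientation): joint angles nearest the present ones, or None.
- read_camera(name): name is "side" or "top" or "wrist"; returns the picture (400x640x3 uint8, red, green, blue); there is no depth.
- camera_params(name): a dict with "K" (3x3 intrinsics, pixels), "camera_from_world" (4x4, takes a point from world to camera coordinates). Camera axes: x right, y down, z forward; pixel columns grow to the right and rows downward; lengths in m; the calibration is good to about 2 mm. The wrist camera is an equidistant fisheye: a pixel r from the principal point sees the ray r / f radians off the axis. A picture is of the moment at which its call begins: read the wrist's pose just before it. camera_params takes no time and is no camera call; for the wrist camera it gives the pose at the moment of the call.
A pose or a line that the arm cannot do raises MotionError and nothing moves.
- sign_off(): hands the job in, once; it reports no verdict.
Trained networks look in the newest picture that a camera, given by its name, has taken for a name from the list of things; names that differ only in an ending like _2 or _b are one class to them, and where a whole thing is asked for, a point or a joint stands for the part that bears it (a point fixed in the world has none). Each returns a list of dicts, best first, with "confidence" (0 to 1); they miss things now and then, are a little off and sometimes report something else, mostly with a low value. They report only what shows in the picture. A call takes as long as a camera call.
- look_for(camera, name): "at" ([column, row] in pixels, amid what is visible of it).
- tip_of(camera, name): "at" ([column, row] in pixels: a listed point, or the origin of a listed thing).
Readings, each from a call of its own:
- read_time_s(): time.
- read_qpos(): joint angles.
- read_joint_vel(): joint speeds.
- read_effort(): joint torques, N m.
- read_eef_pos(): TCP position.
- read_tcp_rot(): TCP orientation.
- read_ft_force(): force on the tool from outside, world axes, zero at the start.
- read_ft_torque(): the same for the moment, N m.
- read_finger_gap(): finger opening in m.
Only numpy, scipy, OpenCV 4.12 (cv2) and the standard library are available. Lean on these libraries where they do the work, as an engineer would, in place of code of your own. Each camera call takes 0.05 s, during which the arm holds its last target. There are 200 camera calls.

## Working session

There is one attempt and no reset: what is moved stays moved. The work goes in short steps, each a Python script; the robot and the scene stay as the last script left them, time stands still between calls to the robot, and variables do not carry over. Pictures are saved under pics/ and viewed, about 8 in all and at most 12, crops included, and the job is handed in when it is done.

```bash
mkdir -p pics; ls; python3 - <<'E'
from bench import *
import cv2,numpy as np
for c in ["top","side"]:
    im=read_camera(c); cv2.imwrite(f"pics/{c}0.png",im[:,:,::-1])
    p=camera_params(c); print(c,np.round(p["K"],1).tolist(),np.round(p["camera_from_world"],4).tolist())
    for n in ["platform","straightedge","shed","shed_front","boxcar","water_tower","silo","coal_bunker"]:
        r=tip_of(c,n); print(n,[(np.round(d["at"],1).tolist(),round(d["confidence"],2)) for d in r[:2]])
print(read_time_s(),read_tcp_rot())
E
```

```text
pics
top [[372.9, 0.0, 319.2], [0.0, 372.9, 189.9], [0.0, 0.0, 1.0]] [[-0.0039, -1.0, 0.0069, -0.0236], [-0.9989, 0.0036, -0.0472, 0.5561], [0.0472, -0.0071, -0.9989, 1.0788], [0.0, 0.0, 0.0, 1.0]]
platform [([321.5, 192.2], 0.78)]
straightedge [([410.6, 229.1], 0.76)]
shed [([195.4, 234.9], 0.61)]
shed_front [([194.8, 243.3], 0.85)]
boxcar [([341.0, 231.0], 0.84), ([378.5, 150.8], 0.67)]
water_tower [([297.8, 232.0], 0.68)]
silo [([377.2, 147.9], 0.57)]
coal_bunker [([377.6, 198.4], 0.52)]
side [[380.9, 0.0, 321.2], [0.0, 380.9, 198.1], [0.0, 0.0, 1.0]] [[0.9246, -0.3809, -0.0041, -0.5092], [-0.214, -0.5105, -0.8328, 0.129], [0.3151, 0.7709, -0.5535, 0.783], [0.0, 0.0, 0.0, 1.0]]
platform [([325.8, 207.8], 0.55)]
straightedge [([323.5, 303.9], 0.93), ([406.8, 233.4], 0.51)]
shed [([240.1, 150.8], 0.96)]
shed_front [([234.1, 157.6], 0.96)]
boxcar [([291.3, 234.7], 0.96)]
water_tower [([267.4, 210.1], 0.78)]
silo []
coal_bunker [([348.9, 255.6], 0.69)]
0.9 [ 2.29328719e-01  9.73349031e-01  4.23813224e-05 -2.57819795e-06]
```

```bash
cat > h.py <<'E'
from bench import *
import cv2,numpy as np
def ray(c,uv,z=0.,p=None):
    p=p or camera_params(c); T=np.array(p["camera_from_world"]);K=np.array(p["K"])
    uv=np.array(uv,float); d=np.array([(uv[0]-K[0,2])/K[0,0],(uv[1]-K[1,2])/K[1,1]])
    if c=="wrist":
        r=np.hypot(*d); v=np.array([*(d/max(r,1e-9)*np.sin(r)),np.cos(r)])
    else: v=np.array([*d,1])
    R=T[:3,:3]; o=-R.T@T[:3,3]; w=R.T@v
    return o+w*(z-o[2])/w[2]
def proj(c,P,p=None):
    p=p or camera_params(c); T=np.array(p["camera_from_world"]);K=np.array(p["K"])
    q=T[:3,:3]@np.array(P,float)+T[:3,3]
    if c=="wrist":
        n=np.hypot(q[0],q[1]); th=np.arctan2(n,q[2]); a=q[:2]/max(n,1e-9)*th
    else: a=q[:2]/q[2]
    return np.array([a[0]*K[0,0]+K[0,2],a[1]*K[1,1]+K[1,2]])
def quat(yaw):
    """tool down, jaw (y) axis along world angle yaw"""
    from scipy.spatial.transform import Rotation as R
    y=np.array([np.cos(yaw),np.sin(yaw),0]); z=np.array([0,0,-1.]); x=np.cross(y,z)
    return R.from_matrix(np.c_[x,y,z]).as_quat()
E
python3 - <<'E'
from h import *
for c,d in {"top":dict(platform=(321.5,192.2),se=(410.6,229.1),shed=(195.4,234.9),front=(194.8,243.3),box=(341,231),wt=(297.8,232),silo=(377.2,147.9),coal=(377.6,198.4)),
 "side":dict(platform=(325.8,207.8),se=(323.5,303.9),se2=(406.8,233.4),shed=(240.1,150.8),front=(234.1,157.6),box=(291.3,234.7),wt=(267.4,210.1),coal=(348.9,255.6))}.items():
    for n,u in d.items(): print(c,n,ray(c,u).round(3))
a=cv2.imread("pics/top0.png");b=cv2.imread("pics/side0.png")
cv2.imwrite("pics/t1.png",cv2.resize(a[90:310,130:470],(800,518),interpolation=cv2.INTER_CUBIC))
cv2.imwrite("pics/s1.png",cv2.resize(b[80:360,170:490],(680,595),interpolation=cv2.INTER_CUBIC))
E
```

```text
top platform [ 0.55  -0.032  0.   ]
top se [ 0.44  -0.295  0.   ]
top shed [0.426 0.339 0.   ]
top front [0.401 0.34  0.   ]
top box [ 0.435 -0.089  0.   ]
top wt [0.433 0.038 0.   ]
top silo [ 0.681 -0.199  0.   ]
top coal [ 0.531 -0.199  0.   ]
side platform [ 0.553 -0.026  0.   ]
side se [ 0.431 -0.301  0.   ]
side se2 [ 0.681 -0.188  0.   ]
side shed [0.426 0.366 0.   ]
side front [0.399 0.327 0.   ]
side box [ 0.441 -0.092  0.   ]
side wt [0.417 0.02  0.   ]
side coal [ 0.529 -0.204  0.   ]
```

View pics/t1.png

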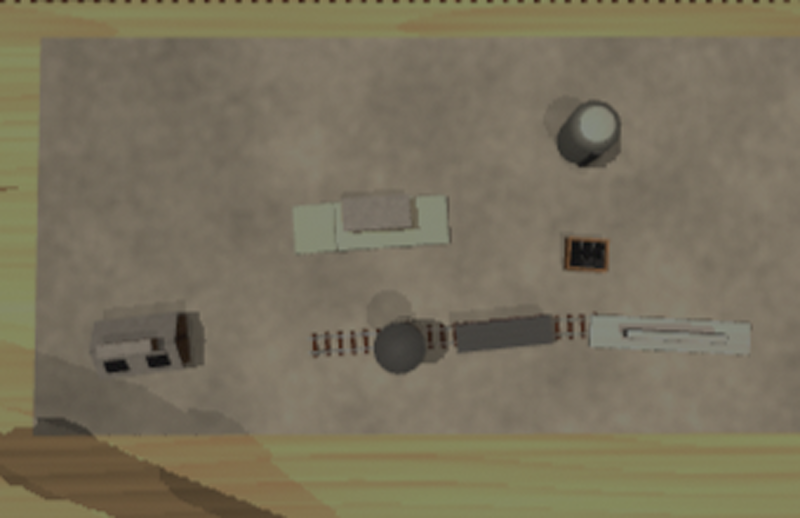

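View pics/s1.png

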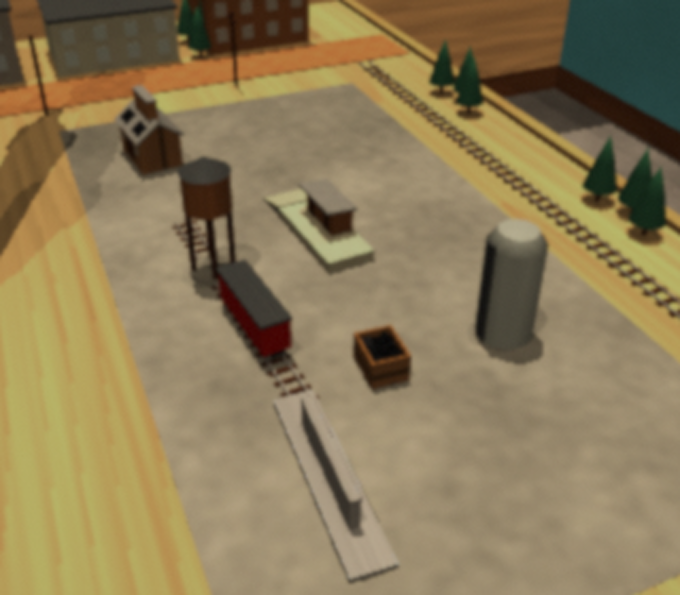

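The top view shows the platform with its square end on the right and the corner at about (322,193) full-frame. The straightedge is at the lower right (411,230) and the shed is on the left (193,234), with the bystanders in between; both cameras agree. Next I'll take closer wrist views of each.

```bash
python3 - <<'E'
from h import *
import json
P={}
for n,p,yaw in [("shed",(.43,.345,.27),0),("platform",(.54,-.0,.25),0),("straightedge",(.435,-.298,.22),0)]:
    a,b=inverse_kinematics(p,quat(yaw)),inverse_kinematics(p,quat(np.pi))
    print(n,np.round(a,2) if a is not None else a,np.round(b,2) if b is not None else b)
    move_ptp(p,quat(yaw))
    pp=camera_params("wrist"); im=read_camera("wrist")
    P[n]={k:np.array(v).tolist() for k,v in pp.items() if k in("K","camera_from_world")}
    cv2.imwrite(f"pics/w_{n}.png",im[:,:,::-1])
    for m in dict(shed=["shed","shed_front"],platform=["platform","boxcar","water_tower"],straightedge=["straightedge"])[n]:
        for d in tip_of("wrist",m)[:1]: print(m,np.round(d["at"],1),round(d["confidence"],2),ray("wrist",d["at"],0,pp).round(4))
json.dump(P,open("wp.json","w")); print(P["shed"]["K"],read_time_s(),read_qpos())
ims=[cv2.imread(f"pics/w_{n}.png") for n in P]
cv2.imwrite("pics/wall.png",cv2.resize(np.vstack([np.hstack(ims[:2]),np.hstack([ims[2],ims[2]*0])]),(800,500),interpolation=cv2.INTER_AREA))
E
```

```text
shed [-1.05  0.18  0.33  1.83 -0.06  1.14 -0.69] [-0.66  0.18 -0.1   1.81  0.02  1.15  2.37]
platform [-0.65  0.2   0.65  1.89 -0.13  1.1   0.05] [-1.17  0.51  1.4   1.9  -0.54  1.2  -2.72]
platform [324.3 191.5] 0.9 [ 0.5493 -0.0305  0.    ]
boxcar [243.6 235. ] 0.68 [ 0.4406 -0.0922  0.    ]
water_tower [227.9 143.7] 0.68 [0.4288 0.0318 0.    ]
straightedge [-0.27  0.25  0.91  1.96 -0.23  1.04  0.74] [-0.57  0.54  1.4   1.96 -0.59  1.15 -2.08]
straightedge [314.7 179. ] 0.92 [ 0.4338 -0.3052  0.    ]
[[309.70691628693146, 0.0, 318.3369750980178], [0.0, 309.70691628693146, 199.25017578915666], [0.0, 0.0, 1.0]] 4.9833 [-0.27635139  0.2516615   0.90957883  1.95491733 -0.23047077  1.04178218
  0.73951437]
```

View pics/wall.png

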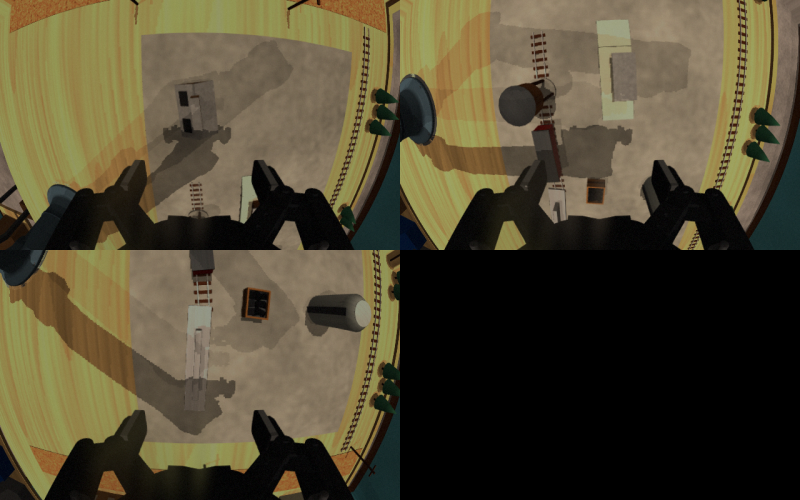

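The wrist views show the straightedge (near (315,180)), the platform and the shed clearly. I'll rectify each onto its own height plane to measure edges.

```bash
cat >> h.py <<'E'
def ortho(c,im,p,cx,cy,z,half,s=1000):
    """orthographic view of plane z: row down = -x world, col right = -y; s px per m"""
    n=int(2*half*s); r,q=np.mgrid[0:n,0:n]
    X=cx+half-r/s; Y=cy+half-q/s
    T=np.array(p["camera_from_world"]);K=np.array(p["K"])
    Q=np.stack([X,Y,0*X+z],-1)@T[:3,:3].T+T[:3,3]
    d=np.hypot(Q[...,0],Q[...,1]); th=np.arctan2(d,Q[...,2])/d if c=="wrist" else 1/Q[...,2]
    return cv2.remap(im,(Q[...,0]*th*K[0,0]+K[0,2]).astype('f4'),(Q[...,1]*th*K[1,1]+K[1,2]).astype('f4'),cv2.INTER_CUBIC)
E
python3 - <<'E'
from h import *
import json
P=json.load(open("wp.json")); o=[]
for n,cx,cy,z in [("straightedge",.434,-.3,.006),("platform",.555,.02,.015),("shed",.43,.345,.100)]:
    im=cv2.imread(f"pics/w_{n}.png"); v=ortho("wrist",im,P[n],cx,cy,z,.12,1666)
    for k in range(0,12):  # ticks every 20 mm from top-left
        t=int(k*.02*1666); cv2.line(v,(t,0),(t,6),(0,0,255),1); cv2.line(v,(0,t),(6,t),(0,0,255),1)
    o.append(v)
v=cv2.convertScaleAbs(np.vstack([np.hstack(o[:2]),np.hstack([o[2],o[2]*0])]),alpha=1.5)
cv2.imwrite("pics/ortho.png",cv2.resize(v,(598,598)) if v.shape[0]<0 else v[:, :800]); print(v.shape)
E
python3 -c "
import cv2;v=cv2.imread('pics/ortho.png');cv2.imwrite('pics/ortho2.png',cv2.resize(v,(600,600),interpolation=cv2.INTER_AREA))"
```

```text
(798, 798, 3)
```

View pics/ortho2.png

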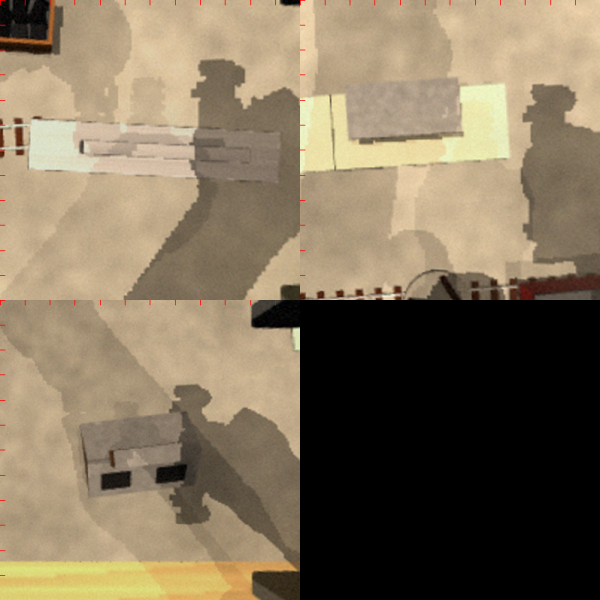

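```bash
python3 - <<'E'
from h import *
import json
P=json.load(open("wp.json"))["platform"]; im=cv2.imread("pics/w_platform.png")
s=2000; v=ortho("wrist",im,P,.555,.02,.015,.12,s)[:,:,::-1].astype(float)  # RGB
g=v[...,1]+v[...,2]  # pale -> high
g=cv2.GaussianBlur(g,(5,5),0)
def fit(pts):
    pts=np.array(pts,'f4'); l=cv2.fitLine(pts,cv2.DIST_HUBER,0,.01,.01).ravel(); r=np.abs((pts-l[2:])@[-l[1],l[0]]); print("resid",np.median(r).round(5),len(pts)); return l
W=lambda r,q:(.675-r/s,.14-q/s)
a=[]
for q in range(int(.05*s),int(.160*s),4):
    r0=int((170-12*(q/s*1250-34)/175)/1250*s); c=g[r0-14:r0+15,q]; d=np.diff(c); i=np.argmin(d); a.append(W(r0-14+i+.5,q))
b=[]
for r in range(int(85/1250*s),int(152/1250*s),4):
    q0=int((207+2*(r/s*1250-83)/75)/1250*s); c=g[r,q0-14:q0+15]; i=np.argmin(np.diff(c)); b.append(W(r,q0-14+i+.5))
la,lb=fit(a),fit(b)
for l in (la,lb): print(l)
ya=np.arctan(-la[0]/la[1]); yb=np.arctan(lb[1]/lb[0])
t=np.linalg.solve(np.c_[la[:2],-lb[:2]],lb[2:]-la[2:]); c=la[2:]+la[:2]*t[0]
print("yaw",ya,yb,"corner",c)
np.savetxt("plat.txt",[*c,ya])
# grasp straightedge
move_ptp((.434,-.304,.12),quat(-.052)); movel((.434,-.304,.038),speed=.12)
move_gripper(0.0,80); print("gap",read_finger_gap(),read_ft_force())
movel((.434,-.304,.14),speed=.12)
pause(.2);print("gap",read_finger_gap(),read_ft_force(),read_ft_torque(),read_time_s())
E
```

```text
resid 0.0003 55
resid 0.00017 27
[ 0.07125719 -0.997458    0.54512274  0.036     ]
[ 0.9971973   0.07481731  0.586      -0.02485   ]
yaw 0.07131763 0.07488728 corner [ 0.54966456 -0.02757616]
gap 0.008360323750911171 [-2.15000451  1.14374909  5.37932747]
gap 0.008124219123955138 [ 0.69270117 -0.37445684 -7.28504546] [-0.00169064  0.03857961  0.00195424] 8.1833
```

```bash
cat >> h.py <<'E'
cx,cy,yaw0=np.loadtxt("plat.txt") if __import__("os").path.exists("plat.txt") else (0,0,0)
ex=np.array([np.cos(yaw0),np.sin(yaw0)]); ey=np.array([-np.sin(yaw0),np.cos(yaw0)])
def W(x,y,z): return np.array([*(np.array([cx,cy])+x*ex+y*ey),z])
def push(x,y,z,xmax,lim,step=.001,sgn=1):
    """creep along platform x till the force along it rises by lim"""
    pause(.15); f0=np.array(read_ft_force())[:2]@ex; f=0
    while sgn*(xmax-x)>0:
        x+=sgn*step; movel(W(x,y,z),speed=.02); f=np.array(read_ft_force())[:2]@ex-f0
        if -sgn*f>lim: break
    print("push end x",round(x,4),"f",round(f,2)); return x
E
python3 - <<'E'
from h import *
move_ptp(W(-.030,0,.14),quat(yaw0)); movel(W(-.030,0,.045),speed=.12); movel(W(-.030,0,.0388),speed=.04)
print(read_ft_force())
x=push(-.030,0,.0388,-.012,8)
x-=.0005; movel(W(x,0,.0378),speed=.03); print(read_ft_force(),read_eef_pos())
move_gripper(.024); pause(.1); print(read_ft_force())
movel(W(x,0,.09),speed=.12); print(read_time_s())
# second push at y=+25 with shut fingers from -x side
move_gripper(0.0,40); 
q=quat(yaw0)
movel(W(x-.034,.022,.09),speed=.15); movel(W(x-.034,.022,.040),speed=.12)
x2=push(x-.034,.022,.040,x-.008,8)
movel(W(x2-.006,.022,.040)); movel(W(x2-.006,.022,.16),speed=.2)
print(read_time_s())
move_ptp(W(-.01,-.03,.25),q); pp=camera_params("wrist"); im=read_camera("wrist"); print(read_time_s())
cv2.imwrite("pics/w2.png",im[:,:,::-1])
v=ortho("wrist",im[:,:,::-1].copy(),pp,.53,-.03,.006,.12,2400); cv2.imwrite("pics/o2.png",cv2.convertScaleAbs(v,alpha=1.5))
E
```

```text
[-0.429163    0.64568498 -6.90693113]
push end x -0.018 f -9.02
[-10.3776738    1.1035061    8.22644676] [ 0.52801082 -0.02913286  0.03837552]
[ 0.62546771 -0.5829536  -0.20895638]
14.925
push end x -0.0345 f -8.67
21.9167
22.475
```

View pics/o2.png

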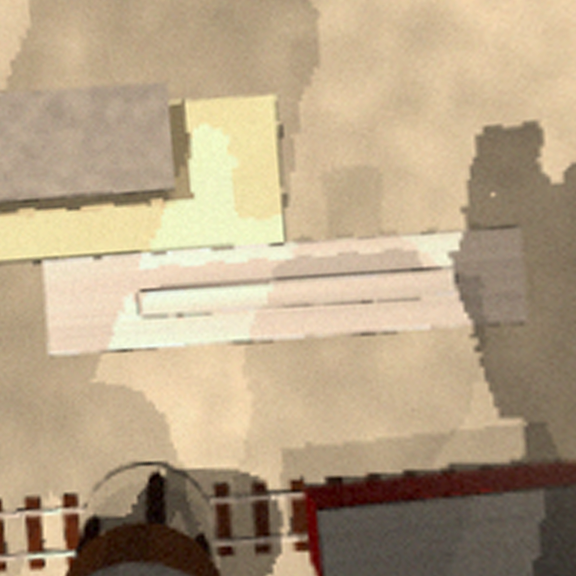

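Flush: the bar spans columns 45–523 along the platform edge, with the platform corner at 283, so half its length projects. On to the shed.

```bash
python3 - <<'E'
from h import *
move_gripper(.06,50); q=quat(.12)
move_ptp((.427,.345,.18),q); movel((.427,.345,.097),speed=.12)
move_gripper(0.0,50); print("gap",read_finger_gap(),read_ft_force())
movel((.427,.345,.22),speed=.15); print("gap",read_finger_gap(),read_ft_force())
move_ptp((.56,.2,.22),quat(yaw0)); move_ptp(W(.036,-.072,.17),quat(yaw0)); movel(W(.036,-.072,.100),speed=.12)
pause(.1);print(read_ft_force(),read_ft_torque(),read_finger_gap(),read_time_s())
pp=camera_params("wrist"); im=read_camera("wrist"); 
for c in ["wrist","top","side"]:
    if c!="wrist": im2=read_camera(c); cv2.imwrite(f"pics/{c}3.png",im2[:,:,::-1]); b=im2
    for n in ["shed","shed_front"]:
        for d in tip_of(c,n)[:1]: print(c,n,np.round(d["at"],1),round(d["confidence"],2),ray(c,d["at"],.003))
print("want",W(.036,-.072,0),W(.006,-.072,0),read_time_s())
v=ortho("wrist",im[:,:,::-1].copy(),pp,cx+.02,cy-.0,.003,.08,3600)
s=cv2.resize(b[150:310,230:390,::-1],(400,400),interpolation=cv2.INTER_CUBIC)
cv2.imwrite("pics/p3.png",np.hstack([cv2.resize(v,(400,400),interpolation=cv2.INTER_AREA),s]))
E
```

```text
gap 0.013111005574242572 [-1.64403451 -0.51610373  1.71529832]
gap 0.01287841694908888 [-0.16427805  0.01676407 -3.7547032 ]
[-0.22790787  0.81624005 -2.96596231] [-0.06375861  0.0061414  -0.03427815] 0.013282343555130362 29.7333
wrist shed [314.7 212.5] 0.75 [ 0.59027294 -0.10044749  0.003     ]
side shed [350.4 218.7] 0.85 [ 0.58677568 -0.09294006  0.003     ]
side shed_front [343.3 224.1] 0.64 [ 0.56255642 -0.10533035  0.003     ]
want [ 0.59070356 -0.09682788  0.        ] [ 0.56077982 -0.09896559  0.        ] 30.1833
```

View pics/p3.png

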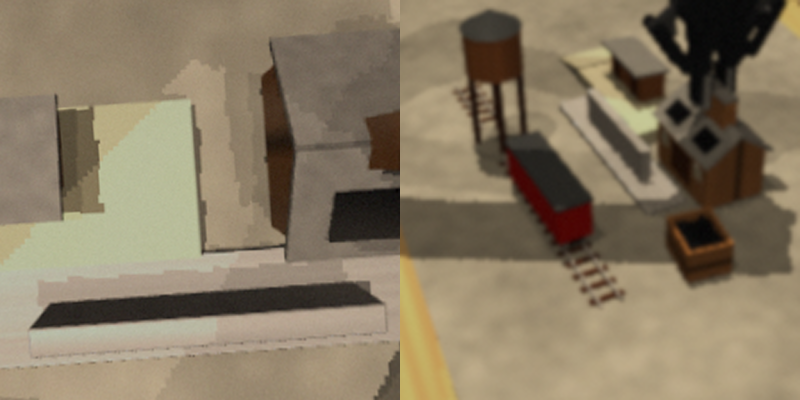

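The rectified view shows a shed–platform gap of about 28 mm (columns 199 to 268 at 2.5 px/mm) with the end faces parallel. I'll shift it 2 mm, bring it into contact, release, and then settle the straightedge against both.

```bash
python3 - <<'E'
from h import *
movel(W(.036,-.070,.0976),speed=.03)
x=push(.036,-.070,.0976,.026,2.5)
movel(W(x,-.070,.0968),speed=.02); print(read_ft_force(),read_eef_pos())
move_gripper(.035); movel(W(x,-.070,.17),speed=.15)
move_gripper(0.0,40); q=quat(yaw0)
movel(W(-.046,.012,.14),q,speed=.2); movel(W(-.046,.012,.040),speed=.12); movel(W(-.0385,.012,.040),speed=.04)
x2=push(-.0385,.012,.040,-.029,7)
movel(W(x2-.008,.012,.040),speed=.08); movel(W(x2-.008,.012,.20),speed=.2)
print(read_time_s())
move_ptp(W(.0,-.06,.27),q); pp=camera_params("wrist"); im=read_camera("wrist"); print(read_time_s())
b=read_camera("side"); cv2.imwrite("pics/side4.png",b[:,:,::-1])
v=ortho("wrist",im[:,:,::-1].copy(),pp,cx+.01,cy-.02,.003,.11,3636)
s=cv2.resize(b[130:330,200:400,::-1],(400,400),interpolation=cv2.INTER_CUBIC)
cv2.imwrite("pics/p4.png",np.hstack([cv2.resize(v,(400,400),interpolation=cv2.INTER_AREA),s]))
for n in ["boxcar","water_tower","coal_bunker","silo"]:
    for d in tip_of("side",n)[:1]: print(n,np.round(d["at"],1))
E
```

```text
push end x 0.036 f 0
[-1.45073783  0.34910898  1.19970538] [ 0.59066262 -0.09485464  0.0972391 ]
push end x -0.0305 f -7.54
37.675
38.2333
boxcar [293.1 234.8]
water_tower [270.  204.3]
coal_bunker [343.2 255.2]
silo [403.5 237.3]
```

View pics/p4.png

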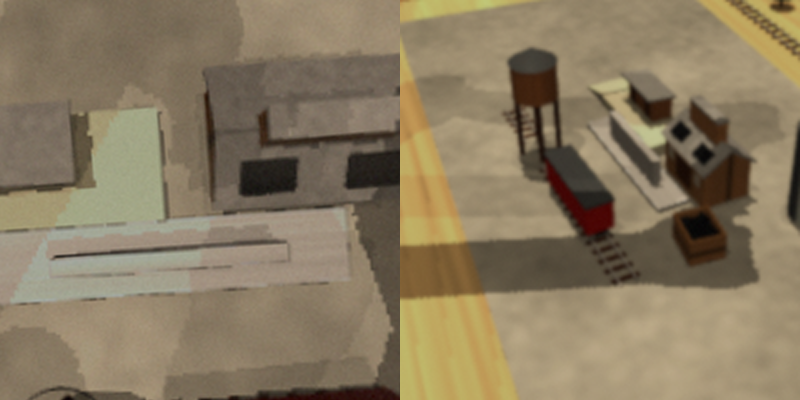

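My push call for the shed lacked the minus direction, so the shed stands about 4 mm off the bar, visible as the slim gap between wall and bar around (280,208). I'll regrasp the shed, push it toward the bar, and settle the straightedge again.

```bash
python3 - <<'E'
from h import *
q=quat(yaw0)
move_gripper(.05,50); print("gap",read_finger_gap())
move_ptp(W(.036,-.070,.15),q); movel(W(.036,-.070,.097),speed=.12); move_gripper(0.0,40)
movel(W(.036,-.070,.0978),speed=.02)
x=push(.036,-.070,.0978,.025,2.5,sgn=-1)
movel(W(x,-.070,.0968),speed=.02); print(read_ft_force(),read_eef_pos())
move_gripper(.035); movel(W(x,-.070,.17),speed=.2); print(read_time_s())
move_gripper(0.0,40); print("gap",read_finger_gap())
movel(W(-.046,.012,.12),speed=.25); movel(W(-.046,.012,.040),speed=.15); movel(W(-.037,.012,.040),speed=.04)
print("gap",read_finger_gap(),(read_eef_pos()-W(0,0,0))[:2]@ex,read_ft_force())
x2=push(-.037,.012,.040,-.027,7)
print((read_eef_pos()-W(0,0,0))[:2]@ex)
movel(W(x2-.008,.012,.040),speed=.08); movel(W(x2-.008,.012,.20),speed=.25)
move_ptp(W(-.01,-.10,.25),q); pp=camera_params("wrist"); im=read_camera("wrist"); print(read_time_s())
import json; json.dump({k:np.array(pp[k]).tolist() for k in("K","camera_from_world")},open("p5.json","w"))
cv2.imwrite("pics/w5.png",im[:,:,::-1])
v=ortho("wrist",im[:,:,::-1].copy(),pp,cx+.005,cy-.03,.006,.12,2500); cv2.imwrite("pics/p5.png",cv2.convertScaleAbs(v[80:500],alpha=1.4))
E
```

```text
gap 0.049891767896342545
push end x 0.035 f 3.64
[-1.87876317  0.61254114  5.92871806] [ 0.58999884 -0.094871    0.09767091]
42.3417
gap -3.449506968924337e-05
gap -0.00035321190396848126 -0.039788857698571455 [-5.57315089 -0.66748707  3.42201021]
push end x -0.031 f -7.23
-0.03823910694810509
47.7917
```

View pics/p5.png

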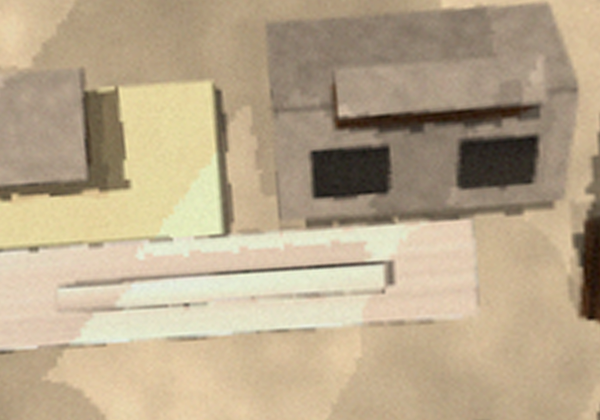

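The arm gives about 0.5 mm/N, so I should use measured positions. The first push stopped on board friction with the shed at x=35.4 mm, while the bar contact is near 28.3 mm. I'll redo it with the shed lifted clear, stopping on deflection, then settle the bar once more.

```bash
python3 - <<'E'
from h import *
q=quat(yaw0); lx=lambda:(read_eef_pos()-W(0,0,0))[:2]@ex
move_gripper(.045,50)
move_ptp(W(.0355,-.070,.14),q); movel(W(.0355,-.070,.097),speed=.15); move_gripper(0.0,40)
movel(W(.0355,-.070,.1000),speed=.05); print("z",read_eef_pos()[2],lx(),read_ft_force())
x=.0300; movel(W(x,-.070,.1),speed=.04); print(lx())
while x>.022:
    if lx()-x>.0013: break
    x-=.001; movel(W(x,-.070,.1),speed=.03)
print("cmd",x,"act",lx(),read_ft_force(),read_time_s())
movel(W(x,-.070,.0966),speed=.03); print("act",lx(),read_eef_pos()[2],read_ft_force())
move_gripper(.035); movel(W(x+.001,-.070,.15),speed=.25); print(read_time_s())
move_gripper(0.0,40)
movel(W(-.048,.012,.12),speed=.3); movel(W(-.048,.012,.040),speed=.2); movel(W(-.032,.012,.040),speed=.04)
pause(.1); print("bar push act",lx(),read_ft_force())
movel(W(-.046,.012,.040),speed=.1); movel(W(-.046,.012,.12),speed=.3); print(read_time_s())
pp=camera_params("wrist"); im=read_camera("wrist")
b=read_camera("side"); t=read_camera("top"); cv2.imwrite("pics/side6.png",b[:,:,::-1])
v=ortho("wrist",im[:,:,::-1].copy(),pp,cx+.005,cy-.03,.006,.12,1666)
s=cv2.resize(b[170:270,270:370,::-1],(400,400),interpolation=cv2.INTER_CUBIC)
t=cv2.resize(t[140:240,270:370,::-1],(400,400),interpolation=cv2.INTER_CUBIC)
cv2.imwrite("pics/p6.png",np.hstack([t,s])); print(read_time_s())
E
```

```text
z 0.09949119932555317 0.0351807336291388 [-0.30673007  0.6390384  -3.79084288]
0.029227588978272944
cmd 0.021999999999999992 act 0.02176384821264425 [ 3.40798163 -0.4683378  -1.08364583] 52.1917
act 0.022253575193599964 0.09816556553038666 [-7.81119162e-03  8.15960275e-01  8.48481096e+00]
53.1667
bar push act -0.03569404006303518 [-7.47757701 -1.76088395  8.46587089]
56.0333
56.1833
```

View pics/p6.png

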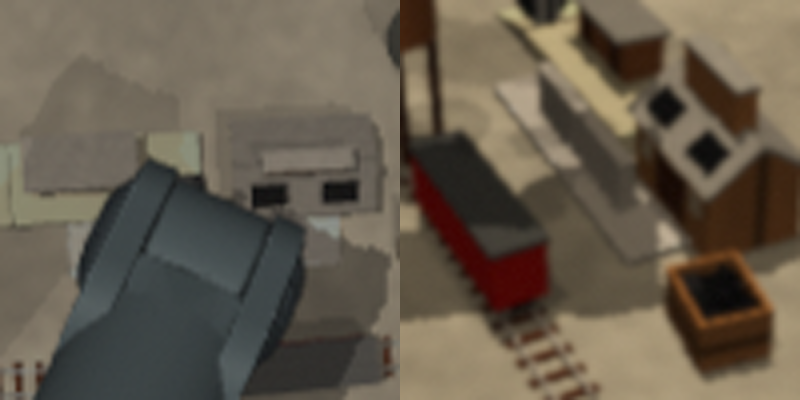

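```bash
python3 - <<'E'
from h import *
import json
move_ptp(W(-.07,-.10,.19),quat(yaw0)); pp=camera_params("wrist"); im=read_camera("wrist"); print(read_time_s())
json.dump({k:np.array(pp[k]).tolist() for k in("K","camera_from_world")},open("p7.json","w"))
cv2.imwrite("pics/w7.png",im[:,:,::-1])
v=ortho("wrist",im[:,:,::-1].copy(),pp,cx-.005,cy-.03,.006,.11,3600); cv2.imwrite("pics/p7.png",cv2.convertScaleAbs(v[150:700,:],alpha=1.5))
print(v.shape, np.linalg.inv(np.array(pp["camera_from_world"]))[:3,3],W(0,0,0))
E
```

```text
56.8333
(792, 792, 3) [ 0.48225992 -0.05215725  0.31384702] [ 0.54966456 -0.02757616  0.        ]
```

View pics/p7.png

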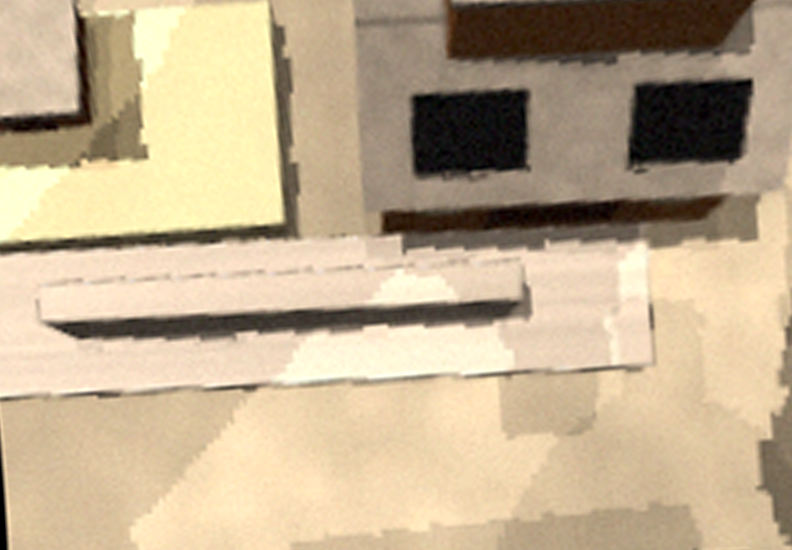

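Rectified at 3.6 px/mm, the bar's long edge slopes about 0.049 against the platform's 0.070. Pushing the shed swung the bar's far end out about 2–3 mm, and 7.5 N was too little to return it. I'll make one firmer push (about 18 N) just inside the platform's end.

```bash
python3 - <<'E'
from h import *
import json
lx=lambda:(read_eef_pos()-W(0,0,0))[:2]@ex
q=quat(yaw0)
movel(W(-.050,.010,.10),q,speed=.3); movel(W(-.050,.010,.037),speed=.2)
f0=np.array(read_ft_force())[:2]@ex
movel(W(-.034,.010,.037),speed=.05)
x=-.034
while x<-.022:
    f=np.array(read_ft_force())[:2]@ex-f0
    if f<-18: break
    x+=.002; movel(W(x,.010,.037),speed=.05)
print("cmd",x,"act",lx(),f,read_ft_force(),read_eef_pos()[2])
movel(W(-.046,.010,.040),speed=.12); movel(W(-.046,.010,.10),speed=.3); print(read_time_s())
move_ptp(W(-.07,-.10,.19),q); pp=camera_params("wrist"); im=read_camera("wrist"); print(read_time_s())
cv2.imwrite("pics/w8.png",im[:,:,::-1])
v=ortho("wrist",im[:,:,::-1].copy(),pp,cx-.005,cy-.03,.006,.11,3600); cv2.imwrite("pics/p8.png",cv2.convertScaleAbs(v[150:700,:],alpha=1.5))
E
```

```text
cmd -0.025999999999999995 act -0.03708440253346167 -20.460746541832773 [-20.44106644  -0.86141812  18.00165797] 0.03622941596108968
60.0583
60.7417
```

View pics/p8.png

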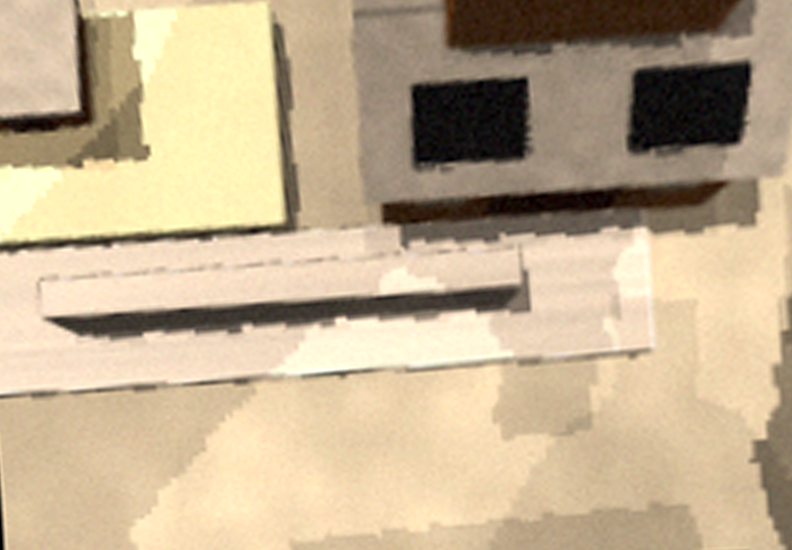

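The bar's edge now slopes 0.072, matching the platform's 0.071. The skylight line is parallel at 0.068, and the wall base meets the bar's edge near row 222. Handing in.

```bash
python3 -c "
from bench import *
sign_off(); print(read_time_s())"
```

```text
the job is handed in; nothing more can be done
the job is handed in; nothing more can be done
```

The job is handed in at about 60.7 s of the 64 s limit. The straightedge lies against the platform edge, about half its length past the square end, and the shed stands in line beyond it with its door wall against the straightedge.

**What happened on the way:**
- I laid the straightedge and pushed it flush, then placed the shed.
- My first shed push did nothing because I left the direction out of the call.
- The second shed push stopped on board friction.
- The third shed push closed the gap but swung the straightedge's outer end out by 2–3 mm. A final push of about 20 N on the straightedge swung it back, carrying the shed with it.

**Last checks (final wrist picture):**
- **Straightedge against the platform:** its edge slope is 0.072 and the platform's is 0.071, so they are parallel and touching to within about 1 mm.
- **Shed against the straightedge:** the skylight line slopes 0.068, and at the end nearer the platform the door wall's base meets the straightedge's edge within about 1 mm. The eave's shadow partly hides this edge, and my rough reading of the wall base itself was 0.05. The shed's flush contact is therefore less certain than the platform's.
- **Shed distance from the platform:** about 28 mm measured while held, then moved 2 mm closer, so about 25–26 mm. I did not measure it again afterwards.
- **Bystanders:** the wagon, water tower and bunker read up to about 6 pixels from their first readings in the side picture taken before the last three pushes. Nothing in the pictures showed them disturbed. I did not measure them again at the end. The silo had no first side reading to compare with.

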